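# Free the grinding lap: left-hand knob, slotted washer, swarf hook

## Task

The lap on the small bench grinder is worn and must be freed for changing. Its spindle knob has a left-hand thread, so turn it clockwise (seen from above), taking a fresh grip as often as needed, until its foot stands clear of the recess in the slotted washer; then engage the orange-handled swarf hook in the washer's eye and drag the washer out onto the rubber mat of the machine's ledge. Leave the washer lying flat on the mat and the hook lying on the table; do not touch the gritty washer with the gripper, and leave the other things on the bench where they are.

Things in the scene. Friction and masses are not known exactly. Their poses are not given: they have to be found in the camera images.
- lap_machine: pale grey bench lap (flat grinder), fixed, 200 x 275 mm, deck 58 mm high. Origin on the spindle axis at table level, z up; +y points from the spindle to the ledge, the -x face carries dial and red rocker. The round lap, 130 mm across, is locked and does not turn. A black splash guard, radius 83 mm, rises to 95 mm above the table on the -y half only. The ledge reaches from y = 72 to 178 mm.
- ledge_mat (a point): centre of the top of the black rubber mat on the ledge, 73.5 mm above the table (0.5 mm lower than the lap); axes as the machine's; the mat measures 138 mm along x and 96 mm along y. The gap between lap and mat is 12 mm at its narrowest; a washer slides over it.
- knob_grip (a point): point on the axis of the round black knob of 42 mm diameter (fine ribs, white mark on the top), 12.5 mm below its top and at a height to grip; z up. When tight, the knob's grip part reaches from 84.5 to 119.5 mm above the table. Can be gripped at any yaw.
- knob (a joint): turn of the knob in rad on its left-hand thread: it grows as the knob turns CLOCKWISE seen from above, which loosens it and lifts it 0.95 mm per rad. 0 to 0.5 at the start. The knob's foot (32 mm disc) is clear of the washer's 3 mm deep recess above 3.2 rad; a stop lies at 6.6. It turns stiffly (0.25 Nm) and stays where it is left.
- washer_center (a point): centre of the steel C-washer, half-way up its 6 mm (110 g, 60 mm across, loose). It lies flat on the lap round the 14 mm spindle, under the knob's foot, at up to 0.3 rad to the machine. Its +y points to the pull tab with the eye; an 18 mm wide slot opens toward its -y, so once the foot is clear it slides off the spindle toward its +y. z up.
- washer_eye (a point): centre of the eye in the washer's raised tab, 50 mm from the washer's centre along the washer's +y (axes as the washer's); hole 12.4 mm wide, straight up and down, through a ring 23 mm across and 4 mm thick whose faces lie 10 and 14 mm above the lap.
- hook_mid (a point): centre of the swarf hook's flat-sided orange handle (90 g in all, loose): 84 mm along its x, 22 mm wide along its y, 28 mm high; lies 14 mm above its underside. +x points along the steel shaft to the hook. It balances close to this point. The shaft is 5 mm thick, its axis 3 mm above this point, from x = 41 to 115 mm.
- hook_tip (a point): lower end of the prong, at x = 115 mm and 12 mm below the centre of the handle (2 mm above the handle's underside). The prong is 5 mm thick and stands 12.5 mm down from the shaft's underside.
- mug: grey mug, 89 mm high, loose; to be left alone. Origin at its underside.
- fresh_lap: spare grinding lap with a gold-brown face, 130 mm across, 13 mm thick, loose on the table; to be left alone. Origin at its underside.
- vial_tray: green tray with glass vials, 95 x 60 x 66 mm, loose; to be left alone. Origin at its underside.
- grain_dish: clear dish with red mineral grains, about 84 mm across, 16 mm high, loose; to be left alone. Origin at its underside.
- spindle (a point): point on the spindle axis at the height of the lap's top, 74 mm above the table; axes as the machine's.
- c_washer: the same washer; origin at its underside on the slot's axis; axes as for washer_center.
- swarf_hook: the same hook; origin at the underside of the handle's centre; axes as for hook_mid.
There are look-alikes about, which are no part of the job. What is shaped like the c_washer but turquoise is not meant.

How it is judged:
By the outcome, as a careful person would: the job done as asked, in the order asked, and still so for the second after the job is handed in, with the robot touching nothing.
It also fails if it takes over 70 s, if anything falls off the work surface, if the arm or the gripper's body presses on something with over 40 N, if the wrist force passes 120 N, or if a joint passes its speed limit or range.

## Robot

A 6-joint arm with a two-finger parallel gripper is mounted at the origin on a cart in front of the work surface, level with it; the furniture and walls round the work are solid. World frame = base frame: x ahead of the robot, y to its left, z up, the work surface at z = 0. Lengths are in m, angles in rad, forces in N, time in s.
With the tool pointing down it reaches from about 0.35 to 0.975 m from the base axis. Payload 17.4 kg.
Tool frame: the origin (TCP) lies at the very end of the fingers, on their centre line; the grasp point (between the pads) lies behind it (robot.pinch_z is the z of the grasp point in the tool frame, in m); z points along the fingers, y is the line along which they close (so a half turn about z gives the same grasp; the last joint's range is limited). The gripper opens to 85 mm and grips with 20 to 120 N. Pads are 22 mm wide; open, the fingers measure 114 mm over their backs; the gripper's body (76 mm by 85 mm) begins 54 mm behind the grasp point. The pads swing forward as they close: fully open they stand 13 mm farther back than shut.
Start: joints at [-1.159, 0.116, 1.442, -0, 1.584, -0.038], TCP at [0.293, -0.608, 0.197] pointing down, gripper open.
Joint ranges: [-2.83, 2.83], [-0.83, 2.19], [0.07, 2.5], [-1.14, 4.28], [0.01, 3], [-2.97, 2.97]. Speed limits (rad/s): [1.89, 1.89, 2.22, 3.14, 3.14, 3.14].

## Interface

Orientations are given as a unit quaternion [w, x, y, z].
In Python, from bench import state, optics, sign_off, robot gives the robot as it stands. The module is installed in compiled form; this text tells all that it offers.
- The arm moves only by the tool arm_command, never from a script. Its argument "deltas" is a list of rows, each a list of 3 entries, a list of its own where there are three numbers: the gripper command: -1 is fully open, 1 is shut, values between are in proportion, then the shift along the tool's x, y, z in mm, then the turn about the tool's z in rad. A call has exactly 5 rows; each row shifts and turns the commanded pose from where the row before left it, along the tool's axes as they then stand; what a row does not reach is not made up. A row lasts 1/10 s, in which the tool goes at most 50 mm and 8.59 degrees, less where a joint would pass 70% of its speed; a pose out of reach is approached as far as the arm can. A call is refused whole if a number of a shift passes 50 or a number of a turn 0.15, either way. A call with a gripper value outside its range is refused whole. The fingers move at their own pace and stop on an object; "force" is the grip in N (left out, the last holds). Time passes only in rows, so rows that do not move let the fingers close, or fill a call up. It gives the time, the measured TCP pose, the force, the opening and the grip force at its end, in the units of the state.
- state(): the state, without advancing time (a new reading comes with each control period).
- optics.camera(name): name is "scene" or "top" or "wrist"; returns a dict with "pixels" (480x640x3 uint8, red, green, blue), "fx", "fy", "cx", "cy" (pixels), "origin" and "orientation" of the camera in the world. Camera axes: x right, y down, z forward; pixel columns grow to the right and rows downward; lengths in m; the calibration is good to about 2 mm. A picture is of the moment at which its call begins. There is no depth.
- sign_off(): hands the job in; it is judged then, once.
Trained networks look in the newest picture that a camera, given by its name, has taken for a name from the list of things; names that differ only in an ending like _2 or _b are one class to them, and where a whole thing is asked for, a point or a joint stands for the part that bears it (a point fixed in the world has none). Each returns a list of dicts, best first, with "confidence" (0 to 1); they miss things now and then, are a little off and sometimes report something else, mostly with a low value. They report only what shows in the picture. A call takes as long as a camera call. They do not tell look-alikes from the thing itself.
- optics.cut_out(thing, camera): "region" (480x640 bool, what is visible of it) and "extent" ([left, top, right, bottom] in pixels, round what is visible of it).
The state is a dict: "t": time; "q": joint angles; "joint_vel": joint speeds; "effort": joint torques, N m; "tool_pos": TCP position; "tcp_rot": TCP orientation; "contact_force": force on the tool from outside, world axes, zero at the start; "moment": the same for the moment, N m; "width": finger opening in m; "grasp_force": force on a finger pad.
Only numpy, scipy, OpenCV 4.12 (cv2) and the standard library are available. Lean on these libraries where they do the work, as an engineer would, in place of code of your own. Each camera call takes 0.05 s, during which the arm holds its last target. There are 200 camera calls.

## Working session

There is one attempt and no reset: what is moved stays moved. The work goes in short steps, Python scripts to look and compute and a tool call to move; the robot and the scene stay as the last step left them, time stands still between calls to the robot, and variables do not carry over. Pictures are saved under pics/ and viewed, at most 10 in all, crops included, and the job is handed in when it is done.

Besides the shell and the picture viewer there is one more tool, called as name(argument=value, ...), one argument or row to a line, values as JSON. arm_command: Moves the arm, as the interface text tells. Its arguments: {"type":"object","properties":{"deltas":{"type":"array"},"force":{"type":"number"}},"required":["deltas"]}

```bash
mkdir -p pics
cat > h.py <<'E'
import numpy as np, cv2
from scipy.spatial.transform import Rotation as R
from bench import state, optics, robot
def rot(q): return R.from_quat([q[1],q[2],q[3],q[0]])
def cam(n): return optics.camera(n)
def save(c,f,box=None,s=1):
    im=cv2.cvtColor(c["pixels"],cv2.COLOR_RGB2BGR)
    if box: im=im[box[1]:box[3],box[0]:box[2]]
    cv2.imwrite("pics/"+f,cv2.resize(im,None,fx=s,fy=s,interpolation=cv2.INTER_CUBIC))
def back(c,uv,z):
    uv=np.atleast_2d(np.asarray(uv,float)); d=np.c_[(uv[:,0]-c["cx"])/c["fx"],(uv[:,1]-c["cy"])/c["fy"],np.ones(len(uv))]
    d=rot(c["orientation"]).apply(d); o=np.array(c["origin"]); return o+d*((z-o[2])/d[:,2])[:,None]
def proj(c,p):
    p=rot(c["orientation"]).inv().apply(np.atleast_2d(p)-np.array(c["origin"])); return np.c_[c["fx"]*p[:,0]/p[:,2]+c["cx"],c["fy"]*p[:,1]/p[:,2]+c["cy"]]
E
python3 - <<'E'
from h import *
print(state()["tool_pos"],state()["tcp_rot"],robot.pinch_z)
for n in ["top","scene"]:
    c=cam(n); save(c,n+"0.png"); print(n,np.round(c["origin"],3),np.round(c["orientation"],3),c["fx"])
    for t in ["lap_machine","knob","c_washer","swarf_hook","mug","fresh_lap","vial_tray","grain_dish"]:
        for d in optics.cut_out(t,n)[:3]:
            m=d["region"]; ys,xs=np.nonzero(m); print(n,t,round(d["confidence"],2),d["extent"],round(xs.mean(),1),round(ys.mean(),1),m.sum(),np.round(back(c,[xs.mean(),ys.mean()],.0)[0],3))
E
```

```text
[ 0.29339143 -0.60764192  0.19633299] [-5.89100007e-04  9.74812361e-01  2.23025792e-01 -9.44773694e-05] -0.0187
top [0.437 0.027 1.345] [-0.046  0.711 -0.701  0.031] 561.1095651011497
top lap_machine 0.88 [250.9, 207.7, 375.0, 301.9] 309.0 252.9 10203 [0.528 0.054 0.   ]
top knob 0.67 [319.3, 241.7, 336.0, 259.6] 327.7 250.7 229 [0.534 0.009 0.   ]
top knob 0.31 [249.9, 209.3, 375.3, 302.2] 309.1 252.7 10157 [0.529 0.054 0.   ]
top c_washer 0.78 [299.5, 318.7, 339.0, 343.2] 321.8 330.3 411 [0.345 0.021 0.   ]
top c_washer 0.66 [301.7, 239.2, 341.0, 265.2] 320.4 254.6 259 [0.524 0.026 0.   ]
top swarf_hook 0.73 [261.0, 133.6, 304.9, 164.3] 282.5 145.7 955 [0.791 0.123 0.   ]
top swarf_hook 0.6 [185.7, 226.3, 210.3, 293.6] 195.9 268.5 445 [0.487 0.325 0.   ]
top mug 0.87 [442.5, 265.9, 481.9, 308.4] 460.6 281.9 1105 [ 0.464 -0.307  0.   ]
top mug 0.21 [185.0, 249.7, 203.8, 290.6] 194.9 271.1 385 [0.481 0.327 0.   ]
top fresh_lap 0.59 [306.8, 125.1, 363.0, 179.2] 333.9 150.3 1976 [ 0.78  -0.003  0.   ]
top vial_tray 0.58 [261.0, 131.4, 305.6, 164.1] 282.9 145.5 1046 [0.791 0.122 0.   ]
scene [1.713 0.018 0.873] [-0.327  0.64   0.612 -0.332] 553.3505236268253
scene lap_machine 0.58 [255.7, 222.5, 373.6, 292.7] 313.5 258.7 6263 [0.488 0.051 0.   ]
scene knob 0.65 [293.4, 226.3, 305.0, 247.6] 297.1 237.1 268 [0.378 0.009 0.   ]
scene c_washer 0.68 [289.3, 237.8, 320.1, 248.7] 303.9 245.1 133 [0.42  0.027 0.   ]
scene swarf_hook 0.69 [404.7, 237.6, 417.3, 274.2] 412.1 250.1 223 [0.465 0.324 0.   ]
scene mug 0.8 [170.2, 227.5, 196.5, 264.6] 184.1 244.4 1049 [ 0.394 -0.314  0.   ]
scene mug 0.5 [287.8, 237.7, 321.0, 251.1] 304.5 244.7 186 [0.418 0.029 0.   ]
scene fresh_lap 0.78 [264.5, 310.8, 319.8, 351.9] 294.0 332.0 1874 [ 0.774 -0.005  0.   ]
scene fresh_lap 0.61 [169.8, 225.4, 197.8, 265.8] 183.9 244.2 1007 [ 0.393 -0.315  0.   ]
scene vial_tray 0.79 [327.2, 305.0, 373.8, 344.9] 347.3 324.4 1324 [ 0.756  0.119 -0.   ]
```

View pics/top0.png

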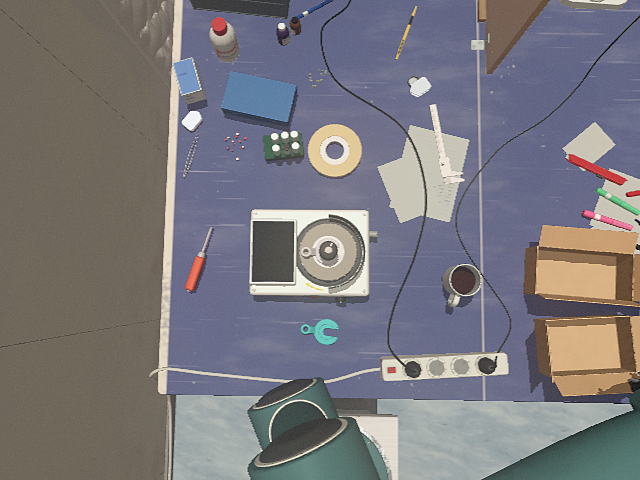

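Run:
```python
from h import *
im=cv2.imread("pics/top0.png")
a=cv2.resize(im[195:355,240:390],None,fx=3.6,fy=3.6,interpolation=cv2.INTER_CUBIC)
b=cv2.resize(im[215:305,170:222],None,fx=5,fy=5,interpolation=cv2.INTER_CUBIC)
o=np.zeros((576,800,3),np.uint8); o[:576,:540]=a[:576]; o[:450,540:800]=b
cv2.imwrite("pics/crop0.png",o)
```

```text
(no output)
```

View pics/crop0.png

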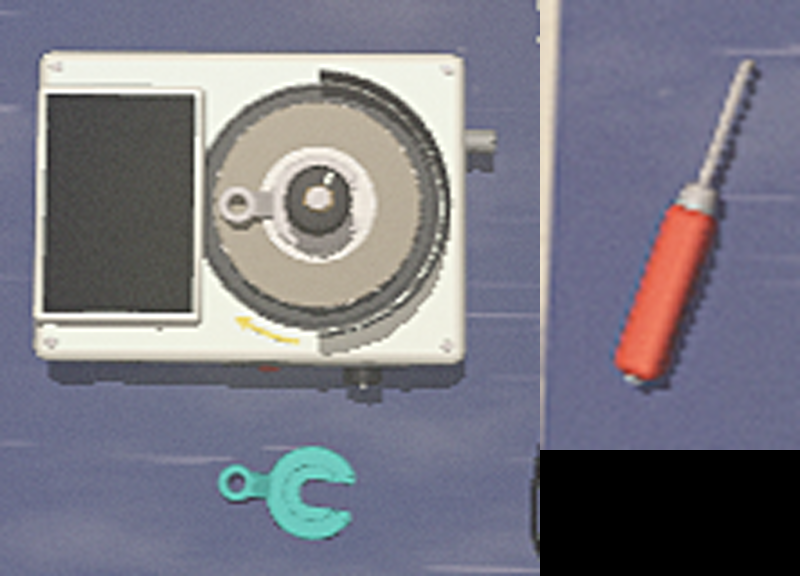

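The steel washer sits round the spindle with its eye at about (306,252). The turquoise look-alike at (322,331) on the table isn't the one meant. The hook is the orange-handled tool at (196,268), tip near (211,228). The knob is at (328,251), and the ledge lies toward world +y.

```bash
cat >> h.py <<'E'
def pose():
    s=state(); x=rot(s["tcp_rot"]).as_matrix()[:,0]; return np.array(s["tool_pos"]),np.arctan2(x[1],x[0])
def plan(tgt,dth,n,start=None,g=-1):
    """rows from now to tgt with yaw change dth (rad, world ccw), n rows"""
    p,th=start or pose(); tgt=np.array(tgt,float); p0=p.copy(); t0=th; out=[]
    for i in range(1,n+1):
        w=p0+(tgt-p0)*i/n; X=np.array([np.cos(th),np.sin(th),0]);Y=np.array([np.sin(th),-np.cos(th),0]);Z=np.array([0,0,-1.])
        d=w-p; s=np.round([d@X*1000,d@Y*1000,d@Z*1000],1); r=round(-(t0+dth*i/n-th),3)
        out.append([g,s.tolist(),r]); p=p+(s[0]*X+s[1]*Y+s[2]*Z)/1000; th-=r
    for k in range(0,n,5): print(out[k:k+5])
    print("end",np.round(p,4),round(th,3))
E
python3 - <<'E'
from h import *
print(pose()); plan([.525,.011,.26],3.6,25)
E
```

```text
(array([ 0.29346508, -0.60786789,  0.19711732]), np.float64(0.4497633474869441))
[[-1, [19.1, -18.3, -2.5], np.float64(-0.144)], [-1, [21.5, -15.3, -2.5], np.float64(-0.144)], [-1, [23.5, -12.1, -2.5], np.float64(-0.144)], [-1, [25.0, -8.6, -2.6], np.float64(-0.144)], [-1, [26.0, -4.9, -2.5], np.float64(-0.144)]]
[[-1, [26.4, -1.1, -2.5], np.float64(-0.144)], [-1, [26.3, 2.6, -2.5], np.float64(-0.144)], [-1, [25.6, 6.4, -2.5], np.float64(-0.144)], [-1, [24.5, 10.1, -2.5], np.float64(-0.144)], [-1, [22.7, 13.4, -2.6], np.float64(-0.144)]]
[[-1, [20.6, 16.6, -2.5], np.float64(-0.144)], [-1, [18.1, 19.3, -2.5], np.float64(-0.144)], [-1, [15.0, 21.7, -2.5], np.float64(-0.144)], [-1, [11.8, 23.7, -2.5], np.float64(-0.144)], [-1, [8.2, 25.1, -2.5], np.float64(-0.144)]]
[[-1, [4.6, 26.0, -2.5], np.float64(-0.144)], [-1, [0.8, 26.5, -2.6], np.float64(-0.144)], [-1, [-3.0, 26.2, -2.5], np.float64(-0.144)], [-1, [-6.8, 25.6, -2.5], np.float64(-0.144)], [-1, [-10.3, 24.3, -2.5], np.float64(-0.144)]]
[[-1, [-13.7, 22.6, -2.5], np.float64(-0.144)], [-1, [-16.9, 20.4, -2.5], np.float64(-0.144)], [-1, [-19.5, 17.7, -2.6], np.float64(-0.144)], [-1, [-22.0, 14.8, -2.5], np.float64(-0.144)], [-1, [-23.8, 11.5, -2.5], np.float64(-0.144)]]
end [0.525  0.0111 0.26  ] 4.05
```

arm_command(
  deltas=[
    [-1, [19, -18, -2.5], -0.144],
    [-1, [21.5, -15, -2.5], -0.144],
    [-1, [23.5, -12, -2.5], -0.144],
    [-1, [25, -8.5, -2.5], -0.144],
    [-1, [26, -5, -2.5], -0.144],
  ],
)

```text
t: 1.4
tool_pos: [0.3403, -0.4837, 0.2098]
tcp_rot: [0.0, 0.832, 0.555, 0.0]
contact_force: [0.1, -0.1, 0.7]
width: 0.0854
grasp_force: 0.0
```

arm_command(
  deltas=[
    [-1, [26.5, -1, -2.5], -0.144],
    [-1, [26.5, 2.5, -2.5], -0.144],
    [-1, [25.5, 6.5, -2.5], -0.144],
    [-1, [24.5, 10, -2.5], -0.144],
    [-1, [22.5, 13.5, -2.5], -0.144],
  ],
)

```text
t: 1.9
tool_pos: [0.3868, -0.36, 0.2223]
tcp_rot: [0.0, 0.583, 0.812, -0.0]
contact_force: [-0.5, 0.3, 1.0]
width: 0.0854
grasp_force: 0.0
```

arm_command(
  deltas=[
    [-1, [20.5, 16.5, -2.5], -0.144],
    [-1, [18, 19.5, -2.5], -0.144],
    [-1, [15, 21.5, -2.5], -0.144],
    [-1, [12, 23.5, -2.5], -0.144],
    [-1, [8, 25, -2.5], -0.144],
  ],
)

```text
t: 2.4
tool_pos: [0.4329, -0.2366, 0.2349]
tcp_rot: [0.0, 0.26, 0.966, -0.0]
contact_force: [0.2, -0.1, 0.2]
width: 0.0854
grasp_force: 0.0
```

arm_command(
  deltas=[
    [-1, [4.5, 26, -2.5], -0.144],
    [-1, [1, 26.5, -2.5], -0.144],
    [-1, [-3, 26, -2.5], -0.144],
    [-1, [-7, 25.5, -2.5], -0.144],
    [-1, [-10.5, 24.5, -2.5], -0.144],
  ],
)

```text
t: 2.9
tool_pos: [0.4794, -0.1129, 0.2474]
tcp_rot: [0.0, -0.097, 0.995, -0.0]
contact_force: [-0.5, -0.7, 0.4]
width: 0.0853
grasp_force: 0.0
```

arm_command(
  deltas=[
    [-1, [-13.5, 22.5, -2.5], -0.144],
    [-1, [-17, 20.5, -2.5], -0.144],
    [-1, [-19.5, 17.5, -2.5], -0.144],
    [-1, [-22, 15, -2.5], -0.144],
    [-1, [-24, 11.5, -2.5], -0.144],
  ],
)

```text
t: 3.4
tool_pos: [0.5257, 0.0111, 0.2599]
tcp_rot: [0.0, -0.441, 0.897, -0.0]
contact_force: [0.1, -1.2, 0.2]
width: 0.0856
grasp_force: 0.0
```

Run:
```python
from h import *
print(pose(),np.round(state()["q"],3),state()["t"])
c=cam("wrist"); save(c,"w1.png"); print(np.round(c["origin"],3))
for t in ["knob","c_washer","washer_eye","knob_grip"]:
    for d in optics.cut_out(t,"wrist")[:3]:
        m=d["region"]; ys,xs=np.nonzero(m); print(t,round(d["confidence"],2),d["extent"],round(xs.mean(),1),round(ys.mean(),1),m.sum(),np.round(back(c,[xs.mean(),ys.mean()],.12)[0],4))
```

```text
(array([0.52573638, 0.0110737 , 0.25985261]), np.float64(-2.227403726942682)) [-0.027 -0.22   1.665 -0.     1.697 -2.512] 3.4
[ 0.481 -0.047  0.436]
knob 0.76 [294.1, 183.8, 349.4, 242.2] 321.1 212.9 1875 [0.5238 0.0063 0.12  ]
c_washer 0.79 [436.7, 52.9, 501.4, 141.1] 470.3 92.4 2756 [0.3801 0.0016 0.12  ]
c_washer 0.74 [286.2, 173.7, 367.0, 263.6] 335.3 214.8 1536 [0.5157 0.0146 0.12  ]
c_washer 0.53 [297.4, 187.0, 347.9, 239.4] 320.9 212.3 1915 [0.5237 0.0058 0.12  ]
washer_eye 0.89 [437.4, 51.9, 502.3, 139.7] 470.5 92.7 3040 [0.3801 0.0019 0.12  ]
washer_eye 0.57 [290.3, 171.8, 370.8, 259.1] 335.1 215.3 1549 [0.5161 0.0149 0.12  ]
knob_grip 0.65 [298.5, 187.0, 345.8, 242.5] 321.1 212.8 1905 [0.5238 0.0063 0.12  ]
knob_grip 0.62 [185.9, 56.1, 499.8, 377.1] 345.0 220.8 53669 [0.5125 0.0234 0.12  ]
```

View pics/w1.png

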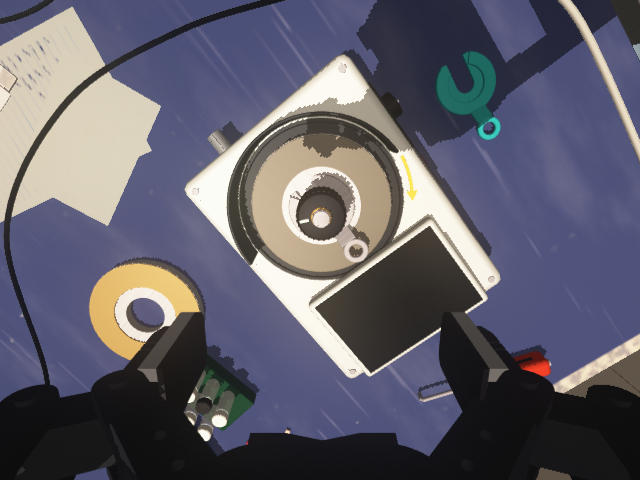

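```bash
cat >> h.py <<'E'
from scipy.optimize import least_squares
def cyl(c,x,y,r,z0,z1):
    a=np.linspace(0,6.283,60); P=np.concatenate([np.c_[x+r*np.cos(a),y+r*np.sin(a),0*a+z] for z in (z0,z1)])
    h=cv2.convexHull(proj(c,P).astype(np.float32)); m=cv2.moments(h); return np.array([m["m10"],m["m01"]])/m["m00"],m["m00"]
E
python3 - <<'E'
from h import *
for n in ["wrist","top"]:
    c=cam(n); d=[d for d in optics.cut_out("knob",n)][0]; m=d["region"]; ys,xs=np.nonzero(m); e=np.array([xs.mean(),ys.mean()])
    r=least_squares(lambda p:cyl(c,p[0],p[1],.021,.0845,.1195)[0]-e,[.524,.01]); print(n,"knob",r.x,m.sum(),cyl(c,*r.x,.021,.0845,.1195)[1])
    g=c["pixels"].max(2).astype(int); sp=np.ptp(c["pixels"].astype(int),axis=2)
    k=((g<85)&(sp<25)).astype(np.uint8); lab=cv2.connectedComponentsWithStats(cv2.morphologyEx(k,cv2.MORPH_OPEN,np.ones((3,3))))
    p=proj(c,[r.x[0],r.x[1]+.125,.0735])[0]; L=lab[1][int(p[1]),int(p[0])]; cn,_=cv2.findContours((lab[1]==L).astype(np.uint8),0,2)
    cn=max(cn,key=cv2.contourArea); b=cv2.boxPoints(cv2.minAreaRect(cn)); B=back(c,b,.0735)[:,:2]
    print("matpx",np.round(p),L,np.round(b),"\n",np.round(B,4),B.mean(0),[np.round(np.linalg.norm(B[i]-B[i-1]),4) for i in range(4)])
    ang=[np.degrees(np.arctan2(*(B[i]-B[i-1])[::-1])) for i in range(4)]; print(np.round(ang,1))
    if n=="wrist":
        ee=back(c,[355.5,250],.088)[0]; print("eye",ee, np.degrees(np.arctan2(ee[1]-r.x[1],ee[0]-r.x[0])),np.linalg.norm(ee[:2]-r.x)); save(c,"w1c.png",(260,150,420,290),5)
E
```

```text
wrist knob [0.52546272 0.00835453] 1892 2307.5679545747116
matpx [399. 304.] 2 [[  0.   0.]
 [639.   0.]
 [639. 479.]
 [  0. 479.]] 
 [[ 0.6253 -0.2832]
 [ 0.2213  0.0326]
 [ 0.4338  0.4847]
 [ 1.0146  0.031 ]] [0.57375108 0.06626998] [np.float64(0.5004), np.float64(0.5128), np.float64(0.4995), np.float64(0.737)]
[-141.1  142.    64.8  -38. ]
eye [0.52422303 0.05693685 0.088     ] 91.46171006209018 0.04859813456633514
top knob [0.48949597 0.08052671] 4454 301.3683805447072
matpx [241. 267.] 0 [[ -0.   0.]
 [639.   0.]
 [639. 479.]
 [  0. 479.]] 
 [[ 1.1245  0.8082]
 [ 1.1309 -0.7163]
 [ 0.0469 -0.6641]
 [ 0.0162  0.7238]] [0.5796259  0.03791401] [np.float64(1.1115), np.float64(1.5244), np.float64(1.0853), np.float64(1.3883)]
[  4.4 -89.8 177.2  91.3]
```

View pics/w1c.png

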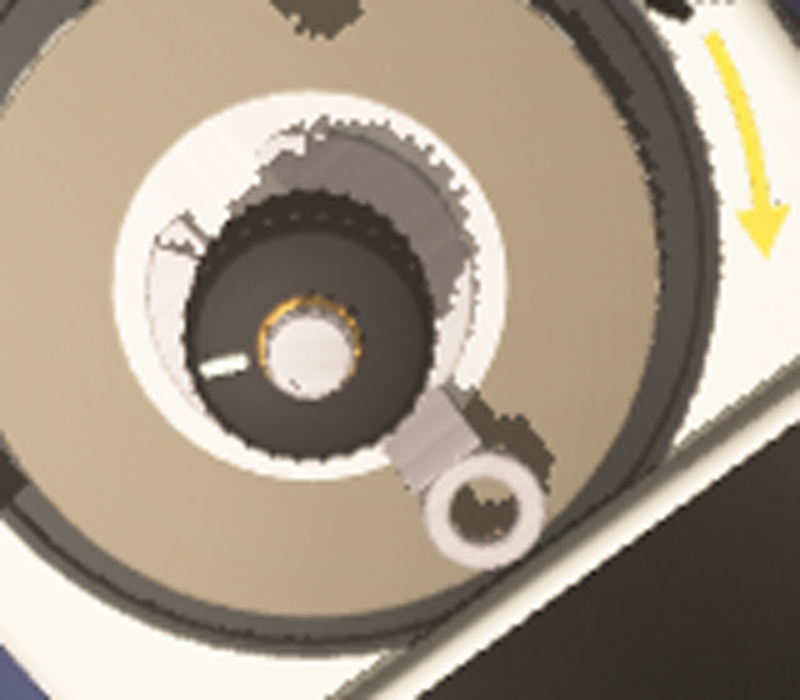

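Run:
```python
from h import *
c=cam("wrist")
k=back(c,[322.2,219],.1195)[0]; w=back(c,[322,207.2],.080)[0]; e=back(c,[357.2,252],.088)[0]
print("knob",k,"washer",w,"eye",e,np.degrees(np.arctan2(*(e-k)[1::-1])),np.linalg.norm(e[:2]-k[:2]),np.linalg.norm(e[:2]-w[:2]))
m=back(c,[[314,306],[431,224],[484,295],[372,371]],.0735)[:,:2]; print("mat",np.round(m,4),m.mean(0),[round(np.degrees(np.arctan2(*(m[i]-m[i-1])[::-1])),1) for i in range(4)],[round(np.linalg.norm(m[i]-m[i-1]),4) for i in range(4)])
```

```text
knob [0.52584955 0.00914581 0.1195    ] washer [0.52490314 0.00757323 0.08      ] eye [0.52418511 0.05908081 0.088     ] 91.90908896492894 0.049962732011740896 0.05151258565284185
mat [[0.5936 0.0824]
 [0.4552 0.084 ]
 [0.4539 0.1765]
 [0.592  0.1785]] [0.52369078 0.13036365] [np.float64(-89.0), np.float64(179.4), np.float64(90.8), np.float64(0.8)] [np.float64(0.0961), np.float64(0.1384), np.float64(0.0925), np.float64(0.1381)]
```

arm_command(
  deltas=[
    [-0.4, [2, -1.3, 30], 0],
    [-0.4, [0, 0, 40], 0],
    [-0.4, [0, 0, 40], 0],
    [-0.4, [0, 0, 35], 0],
    [-0.4, [0, 0, 25], 0],
  ],
  force=60,
)

```text
t: 4.4
tool_pos: [0.5243, 0.0072, 0.0871]
tcp_rot: [-0.001, -0.438, 0.899, 0.0]
contact_force: [0.9, 0.5, -0.2]
width: 0.0598
grasp_force: 0.0
```

Run:
```python
from h import *
print(pose(),state()["width"],np.round(state()["contact_force"],1)); c=cam("wrist"); save(c,"w2.png")
```

```text
(array([0.52434267, 0.0072285 , 0.08710247]), np.float64(-2.2345052932819702)) 0.05979379342118953 [ 0.9  0.5 -0.2]
```

View pics/w2.png

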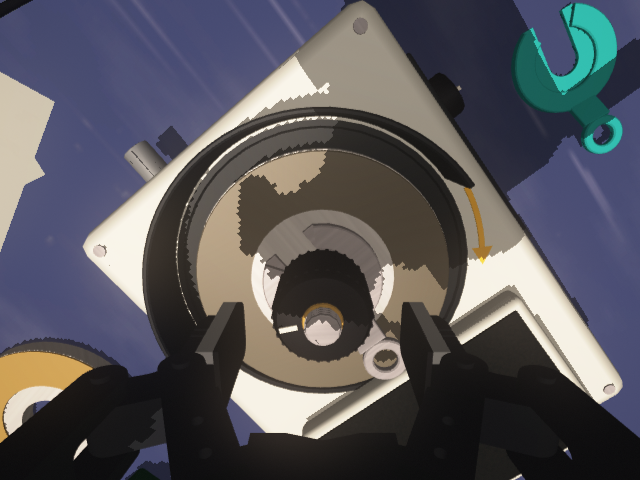

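arm_command(
  deltas=[
    [-0.4, [0, 0, -3], 0],
    [1, [0, 0, 0], 0],
    [1, [0, 0, 0], 0],
    [1, [0, 0, 0], 0],
    [1, [0, 0, 0], 0],
  ],
  force=70,
)

```text
t: 4.95
tool_pos: [0.5256, 0.0076, 0.0934]
tcp_rot: [0.001, -0.439, 0.899, -0.0]
contact_force: [0.2, -0.7, 0.6]
width: 0.0014
grasp_force: 0.0
```

Run:
```python
from h import *
s=state(); print(pose(),s["width"],s["grasp_force"],np.round(s["contact_force"],1),np.round(s["moment"],2),np.round(s["q"],2))
```

```text
(array([0.52561113, 0.00760404, 0.09339601]), np.float64(-2.233410182920136)) 0.0014285617201086193 0.0 [ 0.2 -0.7  0.6] [ 0.01 -0.07 -0.  ] [-0.03 -0.17  1.89 -0.    1.42 -2.51]
```

Run:
```python
from h import *
c=cam("wrist"); save(c,"w3.png"); p,th=pose(); print(p)
print("tcp px",proj(c,p),"knobtop",proj(c,[.5256,.0087,.1195]),"pinch",proj(c,p+[0,0,.0187]),c["origin"])
```

```text
[0.5254792  0.00761067 0.09312124]
tcp px [[323.16391903 284.7673463 ]] knobtop [[324.58187318 311.33980285]] pinch [[323.18742297 301.40863265]] [ 0.48059603 -0.05021538  0.26970739]
```

View pics/w3.png

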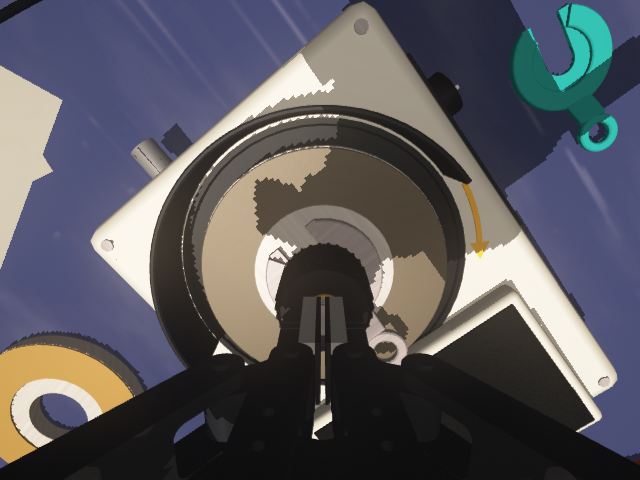

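Run:
```python
from h import *
c=cam("wrist"); p,th=pose(); X=np.array([np.cos(th),np.sin(th),0]); Y=np.array([np.sin(th),-np.cos(th),0]); print(c["fx"],c["cx"],c["cy"],rot(c["orientation"]).as_matrix()[:,2])
for dz in (0,.01,.02,.03,.04):
    q=[proj(c,p+[0,0,dz]+a*X+b*Y)[0] for a in (.011,-.011) for b in (-.03,.03)]
    print(dz,np.round(q,0).tolist())
s=state(); print(s["width"],np.round(s["contact_force"],1),robot, [a for a in dir(robot) if a[0]!='_'])
```

```text
398.29410450257546 322.41420188775624 244.33690109642998 [ 0.17742872  0.22620802 -0.95778337]
0 [[259.0, 263.0], [387.0, 263.0], [261.0, 306.0], [385.0, 306.0]]
0.01 [[256.0, 270.0], [391.0, 271.0], [258.0, 315.0], [388.0, 315.0]]
0.02 [[252.0, 279.0], [394.0, 279.0], [255.0, 326.0], [392.0, 326.0]]
0.03 [[248.0, 288.0], [399.0, 288.0], [251.0, 337.0], [396.0, 338.0]]
0.04 [[243.0, 299.0], [404.0, 299.0], [246.0, 351.0], [400.0, 351.0]]
-0.00012347020133637775 [-0.5 -0.1 -0.4] <Robot object at 0x7fe1c5fc0050> ['Unreachable', 'pinch_z']
```

The fingers shut with nothing between them. In the image, the tips sit about 38 mm above the reported TCP, which puts them just over the knob top. I'll open, go down in steps while watching the force, and check the height again.

arm_command(
  deltas=[
    [-0.4, [0, 0, 0], 0],
    [-0.4, [0, 0, 0], 0],
    [-0.4, [0, 0, 0], 0],
    [-0.4, [0, 0, 0], 0],
    [-0.4, [0, 0, 0], 0],
  ],
)

```text
t: 5.55
tool_pos: [0.5252, 0.0076, 0.0925]
tcp_rot: [-0.0, -0.439, 0.899, 0.0]
contact_force: [0.0, 0.9, 0.0]
width: 0.0599
grasp_force: 0.0
```

arm_command(
  deltas=[
    [-0.4, [0, 0, 6], 0],
    [-0.4, [0, 0, 5], 0],
    [-0.4, [0, 0, 4], 0],
    [-0.4, [0, 0, 0], 0],
    [-0.4, [0, 0, 0], 0],
  ],
)

```text
t: 6.05
tool_pos: [0.5253, 0.0076, 0.0775]
tcp_rot: [-0.0, -0.439, 0.899, 0.0]
contact_force: [-1.1, -1.2, 0.7]
width: 0.0599
grasp_force: 0.0
```

Run:
```python
from h import *
c=cam("wrist"); save(c,"w4.png",(120,160,520,460),2); p,th=pose(); X=np.array([np.cos(th),np.sin(th),0]); Y=np.array([np.sin(th),-np.cos(th),0]); print(p,state()["width"],state()["contact_force"])
print(proj(c,[[.5256,.0087,.1195],[.5256,.0087,.0845]]))
for dz in (0,.01,.02,.03,.04):
    q=[proj(c,p+[0,0,dz]+a*X+b*Y)[0] for a in (.011,-.011) for b in (-.03,.03)]
    print(dz,np.round(q,0).tolist())
```

```text
[0.52535164 0.0076243  0.07770255] 0.05982609624992915 [0.26627162 0.33759952 0.25687973]
[[324.12201046 330.66840873]
 [323.82431654 293.1059364 ]]
0 [[259.0, 264.0], [387.0, 264.0], [261.0, 306.0], [385.0, 307.0]]
0.01 [[255.0, 271.0], [390.0, 271.0], [258.0, 316.0], [388.0, 316.0]]
0.02 [[252.0, 279.0], [394.0, 280.0], [254.0, 326.0], [392.0, 327.0]]
0.03 [[247.0, 289.0], [399.0, 289.0], [250.0, 338.0], [396.0, 338.0]]
0.04 [[242.0, 299.0], [403.0, 299.0], [246.0, 351.0], [400.0, 352.0]]
```

View pics/w4.png

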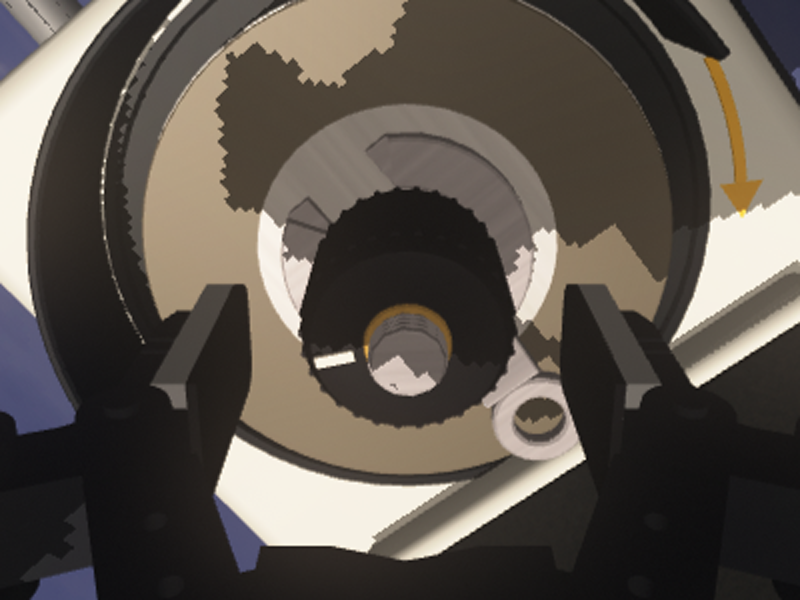

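arm_command(
  deltas=[
    [-0.4, [0, 0, 10], 0],
    [-0.4, [0, 0, 8], 0],
    [-0.4, [0, 0, 4], 0],
    [-0.4, [0, 0, 0], 0],
    [0.2, [0, 0, 0], 0],
  ],
)

```text
t: 6.6
tool_pos: [0.5253, 0.0076, 0.0556]
tcp_rot: [-0.0, -0.439, 0.899, 0.0]
contact_force: [0.2, 0.8, -0.2]
width: 0.0465
grasp_force: 0.0
```

arm_command(
  deltas=[
    [1, [0, 0, 0], 0],
    [1, [0, 0, 0], 0],
    [1, [0, 0, 0], 0],
    [1, [0, 0, 0], 0],
    [1, [0, 0, 0], 0],
  ],
  force=70,
)

```text
t: 7.1
tool_pos: [0.5252, 0.0078, 0.0562]
tcp_rot: [0.0, -0.439, 0.899, 0.0]
contact_force: [-5.5, 1.6, 4.0]
width: 0.0406
grasp_force: 70.0
```

arm_command(
  deltas=[
    [1, [0, 0, -0.14], 0.14],
    [1, [0, 0, -0.14], 0.14],
    [1, [0, 0, -0.14], 0.14],
    [1, [0, 0, -0.14], 0.14],
    [1, [0, 0, -0.14], 0.14],
  ],
)

```text
t: 7.6
tool_pos: [0.5247, 0.0086, 0.0568]
tcp_rot: [-0.001, -0.101, 0.995, 0.001]
contact_force: [-10.5, 10.3, 5.7]
width: 0.0408
grasp_force: 69.9
```

arm_command(
  deltas=[
    [1, [0, 0, -0.14], 0.14],
    [1, [0, 0, -0.14], 0.14],
    [1, [0, 0, -0.14], 0.14],
    [1, [0, 0, -0.14], 0.14],
    [1, [0, 0, -0.14], 0.14],
  ],
)

```text
t: 8.1
tool_pos: [0.5248, 0.0095, 0.0575]
tcp_rot: [-0.001, 0.246, 0.969, 0.002]
contact_force: [-7.6, 17.0, 5.8]
width: 0.0404
grasp_force: 69.7
```

Run:
```python
from h import *
s=state(); print(pose(),s["width"],s["grasp_force"],np.round(s["contact_force"],1),np.round(s["moment"],2),np.round(s["q"],2))
```

```text
(array([0.52478194, 0.00952135, 0.05745799]), np.float64(2.644910413651938)) 0.04041347578638851 69.73164796829224 [-7.6 17.   5.8] [2.95 1.27 0.34] [-0.03 -0.14  1.93  0.    1.36 -1.11]
```

arm_command(
  deltas=[
    [1, [1.1, 1.1, -0.14], 0.14],
    [1, [0, 0, -0.14], 0.14],
    [1, [0, 0, -0.14], 0.14],
    [1, [0, 0, -0.14], 0.14],
    [1, [0, 0, -0.14], 0.14],
  ],
)

```text
t: 8.6
tool_pos: [0.5253, 0.0103, 0.0583]
tcp_rot: [-0.0, 0.563, 0.826, 0.001]
contact_force: [3.0, 11.2, 0.8]
width: 0.0402
grasp_force: 70.3
```

arm_command(
  deltas=[
    [1, [0, 0, -0.14], 0.14],
    [1, [0, 0, -0.14], 0.14],
    [1, [0, 0, -0.14], 0.14],
    [1, [0, 0, -0.14], 0.14],
    [1, [0, 0, -0.14], 0.14],
  ],
)

```text
t: 9.1
tool_pos: [0.5262, 0.0104, 0.0592]
tcp_rot: [0.0, 0.813, 0.583, 0.002]
contact_force: [11.5, 11.4, -5.3]
width: 0.0402
grasp_force: 70.8
```

arm_command(
  deltas=[
    [1, [0, 0, -0.14], 0.14],
    [1, [0, 0, -0.14], 0.14],
    [1, [0, 0, -0.14], 0.14],
    [1, [0, 0, -0.14], 0.14],
    [1, [0, 0, -0.14], 0.14],
  ],
)

```text
t: 9.6
tool_pos: [0.527, 0.0099, 0.06]
tcp_rot: [0.0, 0.963, 0.269, 0.003]
contact_force: [17.7, 6.4, -6.9]
width: 0.0403
grasp_force: 71.2
```

arm_command(
  deltas=[
    [1, [0, 0, -0.14], 0.14],
    [1, [0, 0, -0.14], 0.14],
    [1, [0, 0, -0.14], 0.14],
    [1, [0, 0, -0.14], 0.14],
    [1, [0, 0, -0.14], 0.14],
  ],
)

```text
t: 10.1
tool_pos: [0.5272, 0.0091, 0.0607]
tcp_rot: [-0.0, 0.997, -0.078, 0.003]
contact_force: [20.2, -1.1, -7.8]
width: 0.0403
grasp_force: 71.4
```

Run:
```python
from h import *
s=state(); print(pose(),s["width"],s["grasp_force"],np.round(s["contact_force"],1),np.round(s["moment"],2),np.round(s["q"],2))
```

```text
(array([0.52723149, 0.00907992, 0.06069675]), np.float64(-0.1557698167220903)) 0.040293871883844694 71.3586974143982 [20.2 -1.1 -7.8] [-0.08 -3.47  0.32] [-0.03 -0.14  1.92  0.    1.36  1.7 ]
```

arm_command(
  deltas=[
    [1, [-1.2, 0, -0.14], 0.14],
    [1, [0, 0, -0.14], 0.14],
    [1, [0, 0, -0.14], 0.14],
    [1, [0, 0, -0.14], 0.14],
    [1, [0, 0, -0.14], 0.14],
  ],
)

```text
t: 10.6
tool_pos: [0.5267, 0.0083, 0.0615]
tcp_rot: [-0.001, 0.91, -0.415, 0.004]
contact_force: [24.9, -8.8, -11.1]
width: 0.0406
grasp_force: 72.1
```

arm_command(
  deltas=[
    [1, [0, 0, 0], 0],
    [1, [0, 0, 0], 0],
    [-0.4, [0, 0, 0], 0],
    [-0.4, [0, 0, 0], 0],
    [-0.4, [0, 0, 0], 0],
  ],
)

```text
t: 11.1
tool_pos: [0.5236, 0.0093, 0.0607]
tcp_rot: [-0.0, 0.911, -0.412, 0.0]
contact_force: [0.5, -0.1, -0.3]
width: 0.0596
grasp_force: 0.0
```

arm_command(
  deltas=[
    [-0.4, [0, 0, -10], 0],
    [-0.4, [0, 0, -25], 0],
    [-0.4, [0, 0, -30], 0],
    [-0.4, [0, 0, -40], 0],
    [-0.4, [0, 0, -45], 0],
  ],
)

```text
t: 11.6
tool_pos: [0.523, 0.0093, 0.2122]
tcp_rot: [0.0, 0.911, -0.412, -0.0]
contact_force: [0.5, 0.1, -0.7]
width: 0.06
grasp_force: 0.0
```

Run:
```python
from h import *
s=state(); print(pose(),s["width"],s["t"],np.round(s["q"],2))
c=cam("wrist"); save(c,"w5.png",(200,120,480,330),2.8)
d=optics.cut_out("swarf_hook","wrist")[:3]; print([(x["confidence"],x["extent"]) for x in d])
```

```text
(array([0.52300514, 0.00934311, 0.21217209]), np.float64(-0.8501440104710348)) 0.059982748574040984 11.6 [-0.03 -0.22  1.74  0.    1.62  2.39]
[(0.41, [106.3, 351.9, 113.7, 364.4])]
```

View pics/w5.png

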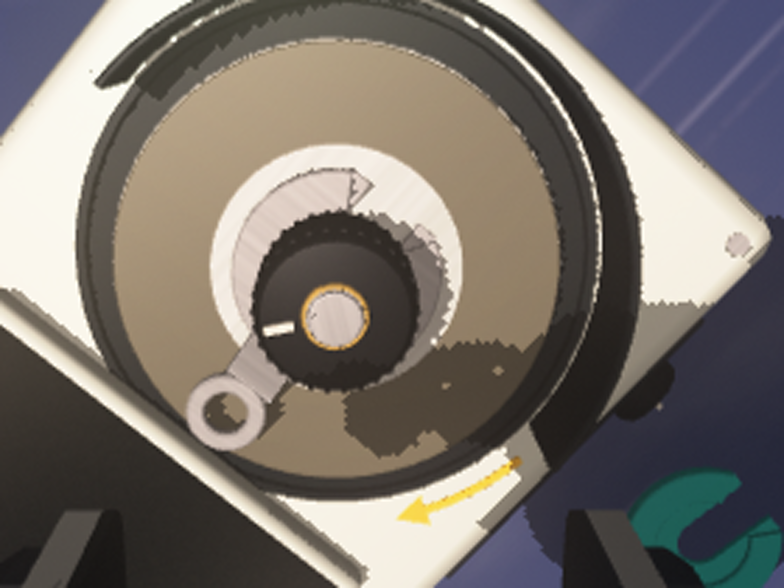

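The knob's white mark turned with the gripper by about 4.9 rad. Its foot is now clear, and the washer's eye sits at image (281,267). Next is the hook.

Run:
```python
from h import *
c=cam("wrist"); e=back(c,[280.7,267.1],.088)[0]; k=back(c,[200+335/2.8,120+318/2.8],.1245)[0]; w=back(c,[200+336/2.8,120+265/2.8],.080)[0]
print("eye",e,"knob",k,"washer",w,np.degrees(np.arctan2(*(e-w)[1::-1])))
t=cam("top"); im=cv2.cvtColor(cv2.imread("pics/top0.png"),cv2.COLOR_BGR2HSV)
m=cv2.inRange(im,(0,140,120),(12,255,255)); m[:, :160]=0; m[:215]=0; m[310:]=0; m[:,225:]=0
cn=max(cv2.findContours(m,0,2)[0],key=cv2.contourArea); r=cv2.minAreaRect(cn); b=cv2.boxPoints(r); print(r)
B=back(t,b,.02); print(np.round(B,4)); h=back(t,r[0],.02)[0]; tip=back(t,[212,228],.017)[0]; print("hook",h,"tip",tip,np.degrees(np.arctan2(*(tip-h)[1::-1])),np.linalg.norm((tip-h)[:2]))
plan([h[0],h[1],.26],3.64,25,g=-1)
```

```text
eye [0.52720412 0.06002405 0.088     ] knob [0.52794212 0.01014181 0.1245    ] washer [0.53088755 0.00731043 0.08      ] 93.99712081949052
((194.06338500976562, 273.0226135253906), (8.879280090332031, 34.84444808959961), 19.653823852539062)
[[0.44   0.347  0.02  ]
 [0.5178 0.3221 0.02  ]
 [0.511  0.302  0.02  ]
 [0.4333 0.3269 0.02  ]]
hook [0.475397   0.32453872 0.02      ] tip [0.58341678 0.2861989  0.017     ] -19.541465574975877 0.11462204730519761
[[-1, [-10.8, -6.9, -1.9], np.float64(-0.146)], [-1, [-9.6, -8.3, -1.9], np.float64(-0.145)], [-1, [-8.3, -9.7, -2.0], np.float64(-0.146)], [-1, [-6.9, -10.7, -1.9], np.float64(-0.145)], [-1, [-5.2, -11.7, -1.9], np.float64(-0.146)]]
[[-1, [-3.5, -12.3, -1.9], np.float64(-0.146)], [-1, [-1.6, -12.6, -1.9], np.float64(-0.145)], [-1, [0.2, -12.8, -1.9], np.float64(-0.146)], [-1, [2.1, -12.6, -2.0], np.float64(-0.145)], [-1, [3.8, -12.1, -1.9], np.float64(-0.146)]]
[[-1, [5.6, -11.5, -1.9], np.float64(-0.146)], [-1, [7.2, -10.5, -1.9], np.float64(-0.145)], [-1, [8.6, -9.4, -1.9], np.float64(-0.146)], [-1, [9.9, -8.0, -2.0], np.float64(-0.145)], [-1, [11.0, -6.5, -1.9], np.float64(-0.146)]]
[[-1, [11.8, -4.9, -1.9], np.float64(-0.146)], [-1, [12.4, -3.1, -1.9], np.float64(-0.145)], [-1, [12.7, -1.2, -1.9], np.float64(-0.146)], [-1, [12.7, 0.6, -2.0], np.float64(-0.145)], [-1, [12.6, 2.4, -1.9], np.float64(-0.146)]]
[[-1, [12.0, 4.3, -1.9], np.float64(-0.146)], [-1, [11.3, 5.9, -1.9], np.float64(-0.145)], [-1, [10.3, 7.5, -1.9], np.float64(-0.146)], [-1, [9.1, 8.9, -1.9], np.float64(-0.145)], [-1, [7.7, 10.2, -2.0], np.float64(-0.146)]]
end [0.4754 0.3245 0.26  ] 2.79
```

arm_command(
  deltas=[
    [-1, [-11, -7, -2], -0.146],
    [-1, [-9.5, -8.5, -2], -0.146],
    [-1, [-8.5, -9.5, -2], -0.146],
    [-1, [-7, -10.5, -2], -0.145],
    [-1, [-5, -11.5, -2], -0.145],
  ],
)

```text
t: 12.3
tool_pos: [0.5131, 0.0727, 0.2193]
tcp_rot: [0.0, 0.998, -0.058, -0.001]
contact_force: [0.7, 0.4, 0.2]
width: 0.0854
grasp_force: 0.0
```

arm_command(
  deltas=[
    [-1, [-3.5, -12.5, -2], -0.146],
    [-1, [-1.5, -12.5, -2], -0.146],
    [-1, [0, -13, -2], -0.146],
    [-1, [2, -12.5, -2], -0.145],
    [-1, [4, -12, -2], -0.145],
  ],
)

```text
t: 12.8
tool_pos: [0.5034, 0.1358, 0.2292]
tcp_rot: [-0.0, 0.954, 0.301, -0.001]
contact_force: [-0.4, 0.0, -1.0]
width: 0.0855
grasp_force: 0.0
```

arm_command(
  deltas=[
    [-1, [5.5, -11.5, -2], -0.146],
    [-1, [7, -10.5, -2], -0.146],
    [-1, [8.5, -9.5, -2], -0.146],
    [-1, [10, -8, -2], -0.145],
    [-1, [11, -6.5, -2], -0.145],
  ],
)

```text
t: 13.3
tool_pos: [0.4935, 0.1986, 0.2392]
tcp_rot: [-0.0, 0.784, 0.621, -0.001]
contact_force: [-0.1, -0.1, -0.5]
width: 0.0856
grasp_force: 0.0
```

arm_command(
  deltas=[
    [-1, [12, -5, -2], -0.146],
    [-1, [12.5, -3, -2], -0.146],
    [-1, [12.5, -1, -2], -0.146],
    [-1, [12.5, 0.5, -2], -0.145],
    [-1, [12.5, 2.5, -2], -0.145],
  ],
)

```text
t: 13.8
tool_pos: [0.484, 0.2615, 0.2492]
tcp_rot: [-0.001, 0.511, 0.859, -0.001]
contact_force: [0.6, 0.1, 0.5]
width: 0.0853
grasp_force: 0.0
```

arm_command(
  deltas=[
    [-1, [12, 4.5, -2], -0.146],
    [-1, [11.5, 6, -2], -0.146],
    [-1, [10.5, 7.5, -2], -0.146],
    [-1, [9, 9, -2], -0.145],
    [-1, [7.5, 10, -2], -0.145],
  ],
)

```text
t: 14.3
tool_pos: [0.4746, 0.3247, 0.2592]
tcp_rot: [-0.001, 0.172, 0.985, -0.001]
contact_force: [0.1, -0.4, -0.2]
width: 0.0853
grasp_force: 0.0
```

arm_command(
  deltas=[
    [-1, [0, 0, 0], 0],
    [-1, [0, 0, 0], 0],
    [-1, [0, 0, 0], 0],
    [-1, [0, 0, 0], 0],
    [-1, [0, 0, 0], 0],
  ],
)

```text
t: 14.8
tool_pos: [0.4752, 0.324, 0.2605]
tcp_rot: [0.0, 0.176, 0.984, -0.0]
contact_force: [-0.1, 0.1, 0.2]
width: 0.0856
grasp_force: 0.0
```

Run:
```python
from h import *
c=cam("wrist"); p,th=pose(); print(p,th,state()["t"],np.round(state()["q"],2)); save(c,"w6.png")
hs=cv2.cvtColor(c["pixels"],cv2.COLOR_RGB2HSV); m=cv2.inRange(hs,(0,140,110),(12,255,255))
for cn in sorted(cv2.findContours(m,0,2)[0],key=cv2.contourArea)[-2:]: r=cv2.minAreaRect(cn); print(r,np.round(back(c,r[0],.02)[0],4),[np.round(x,4).tolist() for x in back(c,cv2.boxPoints(r),.024)])
for d in optics.cut_out("swarf_hook","wrist")[:3]: print(d["confidence"],d["extent"])
```

```text
[0.47519335 0.32406819 0.26051698] 2.788487547448492 14.85 [ 0.55 -0.11  1.57 -0.    1.69 -0.66]
((49.9999885559082, 246.99996948242188), (2.2188007831573486, 16.086305618286133), 56.30992889404297) [0.4239 0.0253 0.02  ] [[0.4245, 0.0189, 0.024], [0.4207, 0.0378, 0.024], [0.423, 0.038, 0.024], [0.4268, 0.019, 0.024]]
((320.94451904296875, 195.66897583007812), (79.01476287841797, 20.482227325439453), 87.61405944824219) [0.4733 0.3231 0.02  ] [[0.4311, 0.3258, 0.024], [0.4374, 0.3456, 0.024], [0.5167, 0.3206, 0.024], [0.51, 0.2997, 0.024]]
0.83 [311.3, 150.9, 332.4, 294.7]
```

View pics/w6.png

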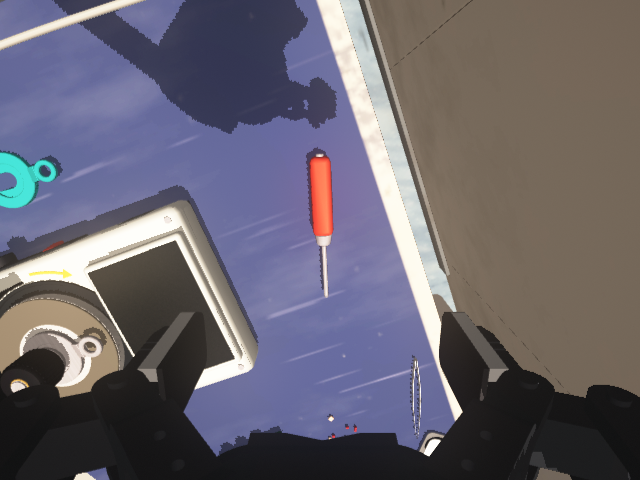

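arm_command(
  deltas=[
    [-0.2, [1, -1.5, 35], -0.04],
    [-0.2, [0, 0, 48], 0],
    [-0.2, [0, 0, 48], 0],
    [-0.2, [0, 0, 45], 0],
    [-0.2, [0, 0, 40], 0],
  ],
)

```text
t: 15.4
tool_pos: [0.4732, 0.3229, 0.0423]
tcp_rot: [-0.0, 0.156, 0.988, -0.0]
contact_force: [0.7, -0.2, 0.1]
width: 0.0512
grasp_force: 0.0
```

arm_command(
  deltas=[
    [-0.2, [0, 0, 25], 0],
    [-0.2, [0, 0, 15], 0],
    [-0.2, [0, 0, 10], 0],
    [-0.2, [0, 0, 5], 0],
    [-0.2, [0, 0, 0], 0],
  ],
)

```text
t: 15.9
tool_pos: [0.4739, 0.3235, -0.0101]
tcp_rot: [0.0, 0.155, 0.988, 0.0]
contact_force: [0.6, 0.5, 0.2]
width: 0.051
grasp_force: 0.0
```

Run:
```python
from h import *
c=cam("wrist"); p,th=pose(); print(p,th,np.round(state()["contact_force"],1),state()["width"]); save(c,"w7.png")
hs=cv2.cvtColor(c["pixels"],cv2.COLOR_RGB2HSV); m=cv2.inRange(hs,(0,140,60),(12,255,255))
X=np.array([np.cos(th),np.sin(th),0]); Y=np.array([np.sin(th),-np.cos(th),0])
for cn in sorted(cv2.findContours(m,0,2)[0],key=cv2.contourArea)[-1:]: r=cv2.minAreaRect(cn); b=back(c,cv2.boxPoints(r),.028); print(np.round(cv2.boxPoints(r)).tolist(),[np.round([ (x-p)@X,(x-p)@Y],4).tolist() for x in b])
```

```text
[ 0.47413886  0.32362739 -0.00956442] 2.8297516828793703 [1.  0.6 0.1] 0.051028782956175446
[[292.0, 206.0], [349.0, 206.0], [349.0, 407.0], [292.0, 407.0]] [[0.0455, -0.0112], [0.0455, 0.0089], [-0.0387, 0.0106], [-0.0387, -0.013]]
```

arm_command(
  deltas=[
    [-0.2, [3, -1, 8], 0],
    [-0.2, [0, 0, 8], 0],
    [-0.2, [0, 0, 5], 0],
    [-0.2, [0, 0, 0], 0],
    [0.1, [0, 0, 0], 0],
  ],
)

```text
t: 16.45
tool_pos: [0.4705, 0.3233, -0.0316]
tcp_rot: [-0.0, 0.155, 0.988, -0.0]
contact_force: [0.4, 0.0, 0.3]
width: 0.0391
grasp_force: 0.0
```

arm_command(
  deltas=[
    [1, [0, 0, 0], 0],
    [1, [0, 0, 0], 0],
    [1, [0, 0, 0], 0],
    [1, [0, 0, 0], 0],
    [1, [0, 0, 0], 0],
  ],
  force=60,
)

```text
t: 16.95
tool_pos: [0.4708, 0.3235, -0.031]
tcp_rot: [0.0, 0.155, 0.988, 0.0]
contact_force: [0.3, -0.3, 5.3]
width: 0.0211
grasp_force: 60.0
```

Run:
```python
from h import *
p,th=pose(); print(p,th,np.round(state()["contact_force"],1),state()["width"],state()["grasp_force"])
c=cam("wrist"); save(c,"w8.png")
hs=cv2.cvtColor(c["pixels"],cv2.COLOR_RGB2HSV); m=cv2.inRange(hs,(0,140,60),(12,255,255))
X=np.array([np.cos(th),np.sin(th),0]); Y=np.array([np.sin(th),-np.cos(th),0])
for cn in sorted(cv2.findContours(m,0,2)[0],key=cv2.contourArea)[-1:]: r=cv2.minAreaRect(cn); b=back(c,cv2.boxPoints(r),.028); print(np.round(cv2.boxPoints(r)).tolist(),[np.round([ (x-p)@X,(x-p)@Y],4).tolist() for x in b])
```

```text
[ 0.47082037  0.32347688 -0.03098972] 2.829798999861094 [ 0.3 -0.3  5.3] 0.02109422585272125 60.009334087371826
[[272.0, 229.0], [352.0, 221.0], [374.0, 439.0], [295.0, 447.0]] [[0.0425, -0.0157], [0.0451, 0.0085], [-0.0355, 0.0185], [-0.0392, -0.0104]]
```

arm_command(
  deltas=[
    [1, [0, 0, -15], 0],
    [1, [0, 0, -30], 0],
    [1, [0, 0, -38], 0],
    [1, [0, 0, -38], 0],
    [1, [0, 0, -30], 0],
  ],
)

```text
t: 17.5
tool_pos: [0.4705, 0.3233, 0.1228]
tcp_rot: [0.001, 0.155, 0.988, 0.001]
contact_force: [0.8, -0.1, -0.9]
width: 0.0212
grasp_force: 59.2
```

Run:
```python
from h import *
p,th=pose(); print(p,th,np.round(state()["contact_force"],1),state()["width"])
plan([.5227,.1725,.090],np.radians(91)-th,10,start=(np.array([.4708,.3235,.120]),2.8298),g=1)
```

```text
[0.47054673 0.32333979 0.12278842] 2.829776256008083 [ 0.8 -0.1 -0.9] 0.021157967092964882
[[1, [-9.6, -12.8, 3.0], np.float64(0.124)], [1, [-11.0, -11.5, 3.0], np.float64(0.124)], [1, [-12.5, -10.0, 3.0], np.float64(0.124)], [1, [-13.5, -8.4, 3.0], np.float64(0.125)], [1, [-14.5, -6.7, 3.0], np.float64(0.124)]]
[[1, [-15.3, -4.8, 3.0], np.float64(0.124)], [1, [-15.7, -2.9, 3.0], np.float64(0.124)], [1, [-15.9, -1.0, 3.0], np.float64(0.124)], [1, [-15.9, 1.1, 3.0], np.float64(0.124)], [1, [-15.7, 3.0, 3.0], np.float64(0.125)]]
end [0.5227 0.1725 0.09  ] 1.588
```

arm_command(
  deltas=[
    [1, [-9.5, -13, 0], 0.124],
    [1, [-11, -11.5, 0], 0.124],
    [1, [-12.5, -10, 0], 0.124],
    [1, [-13.5, -8.5, 0], 0.124],
    [1, [-14.5, -6.5, 0], 0.124],
  ],
)

```text
t: 18.0
tool_pos: [0.4963, 0.247, 0.1203]
tcp_rot: [0.0, 0.451, 0.892, 0.0]
contact_force: [0.7, -0.6, -1.3]
width: 0.0207
grasp_force: 59.2
```

arm_command(
  deltas=[
    [1, [-15.5, -5, 0], 0.124],
    [1, [-15.5, -3, 0], 0.124],
    [1, [-16, -1, 0], 0.124],
    [1, [-16, 1, 0], 0.124],
    [1, [-15.5, 3, 0], 0.124],
  ],
)

```text
t: 18.5
tool_pos: [0.5221, 0.1714, 0.1203]
tcp_rot: [0.0, 0.702, 0.712, 0.0]
contact_force: [1.0, 0.2, -1.8]
width: 0.021
grasp_force: 59.2
```

arm_command(
  deltas=[
    [1, [0, 0, 15], 0],
    [1, [0, 0, 15], 0],
    [1, [0, 0, 10], 0],
    [1, [0, 0, 0], 0],
    [1, [0, 0, 0], 0],
  ],
)

```text
t: 19.0
tool_pos: [0.5219, 0.1725, 0.0793]
tcp_rot: [-0.0, 0.7, 0.714, -0.0]
contact_force: [0.8, 0.2, -0.5]
width: 0.0209
grasp_force: 59.2
```

Run:
```python
from h import *
p,th=pose(); print(p,th,np.round(state()["contact_force"],1),state()["width"],state()["t"])
X=np.array([np.cos(th),np.sin(th),0]); tip=p-.1135*X+[0,0,.033]; eye=np.array([.5247,.059,.088]); print("tip",tip,"eye",eye)
ims=[]
for n,s in (("top",5),("scene",5),("wrist",1.25)):
    c=cam(n); q=proj(c,[tip,eye]); print(n,np.round(q,1).tolist())
    im=cv2.cvtColor(c["pixels"],cv2.COLOR_RGB2BGR); u,v=np.round(q[1]).astype(int)
    if n!="wrist":
        cr=cv2.resize(im[v-40:v+40,u-40:u+40],None,fx=5,fy=5,interpolation=cv2.INTER_CUBIC); ims.append(cr)
cv2.imwrite("pics/hover.png",np.hstack(ims))
```

```text
[0.52189015 0.1725106  0.07929875] 1.5913036277532775 [ 0.8  0.2 -0.5] 0.020922307193244845 19.0
tip [0.52421757 0.05903447 0.11229875] eye [0.5247 0.059  0.088 ]
top [[305.6, 251.2], [305.9, 251.8]]
scene [[316.3, 230.9], [316.4, 239.0]]
wrist [[321.1, 529.7], [322.1, 485.9]]
```

View pics/hover.png

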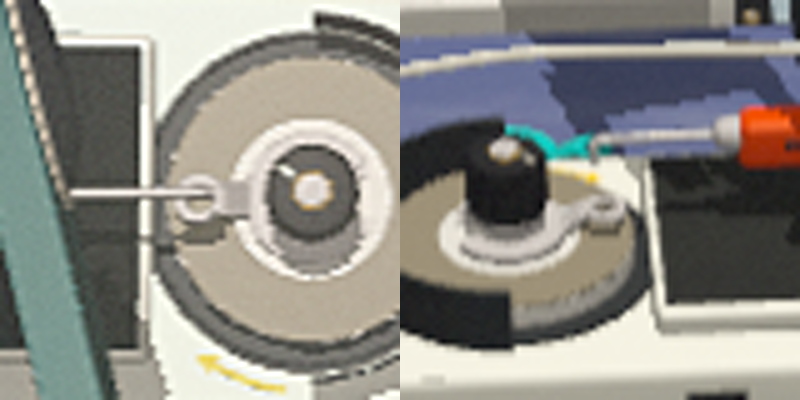

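The prong stands about 4 mm past the eye centre toward the spindle in both views (top: shaft end 213 against ring 200; scene: prong 595 against eye 606). I'll shift it +y by 4 mm and lower it slowly while watching the force.

arm_command(
  deltas=[
    [1, [4, 0.7, 10], 0],
    [1, [0, 0, 8], 0],
    [1, [0, 0, 3], 0],
    [1, [0, 0, 2], 0],
    [1, [0, 0, 0], 0],
  ],
)

```text
t: 19.65
tool_pos: [0.5227, 0.176, 0.0562]
tcp_rot: [-0.0, 0.7, 0.714, -0.0]
contact_force: [1.2, -0.7, -0.3]
width: 0.0211
grasp_force: 59.2
```

arm_command(
  deltas=[
    [1, [0, 0, 1], 0],
    [1, [0, 0, 1], 0],
    [1, [0, 0, 1], 0],
    [1, [0, 0, 0], 0],
    [1, [0, 0, 0], 0],
  ],
)

```text
t: 20.15
tool_pos: [0.5228, 0.1761, 0.0535]
tcp_rot: [0.0, 0.7, 0.714, 0.0]
contact_force: [-0.8, 0.5, -0.2]
width: 0.0215
grasp_force: 59.2
```

Run:
```python
from h import *
s=state();p,th=pose(); print(p,th,np.round(s["contact_force"],1),np.round(s["moment"],2),p[2]+.033)
```

```text
[0.52281412 0.17611141 0.05354973] 1.5898326119816988 [-0.8  0.5 -0.2] [ 0.02 -0.01  0.02] 0.08654972842525777
```

Tip is at about 0.0865, level with the ring, and nothing has touched yet.

arm_command(
  deltas=[
    [1, [0, 0, 1], 0],
    [1, [0, 0, 1], 0],
    [1, [0, 0, 1], 0],
    [1, [0, 0, 1], 0],
    [1, [0, 0, 0], 0],
  ],
)

```text
t: 20.65
tool_pos: [0.5227, 0.1761, 0.0493]
tcp_rot: [-0.0, 0.7, 0.714, -0.0]
contact_force: [0.9, -0.4, -1.6]
width: 0.0207
grasp_force: 59.2
```

Run:
```python
from h import *
s=state();p,th=pose(); print(p,th,np.round(s["contact_force"],1),np.round(s["moment"],2),p[2]+.033)
t=cam("top"); sc=cam("scene"); eye=np.array([.5247,.059,.088])
def white_ring(c,n):
    for d in optics.cut_out("c_washer",n)[:3]: print(n,d["confidence"],d["extent"])
white_ring(t,"top"); white_ring(sc,"scene")
for c,n in ((t,"top"),(sc,"scene")):
    u,v=np.round(proj(c,eye)[0]).astype(int); g=c["pixels"].mean(2).astype(int)[v-9:v+8,u-12:u+13]; print(n,u,v); print("\n".join(" ".join("%3d"%x for x in r) for r in g))
```

```text
[0.52268138 0.17608771 0.04927698] 1.5897899685486976 [ 0.9 -0.4 -1.6] [ 0.01 -0.03  0.  ] 0.0822769831643603
top 0.71 [301.8, 320.0, 338.2, 344.8]
top 0.61 [300.5, 239.8, 340.3, 265.2]
scene 0.67 [288.1, 235.4, 322.4, 248.8]
scene 0.43 [305.9, 226.0, 312.4, 227.5]
scene 0.26 [169.5, 224.6, 201.7, 266.2]
top 306 252
239 238 157  97 120 112 190 192 177 175 172 171 175 171 172 173 172 174 172 165 224 242 237 221 215
239 238 157  95 119 112 122 159 174 175 173 173 171 172 173 171 174 173 167 191 228 237 226 213 216
242 237 152  97 119 113 152 175 174 171 170 171 173 170 171 173 172 170 166 228 242 239 226 215 218
239 235 152  96 115 111 161 175 172 170 170 167 167 166 170 173 171 169 177 225 238 223 216 214 221
240 235 150  92 111 140 170 173 170 192 216 228 225 216 184 167 169 165 214 239 244 201 199 217 229
237 235 150  91 115 155 174 170 203 221 215 212 211 219 224 195 174 173 179 185 183 189 210 218 203
236 235 142  82 105 137 167 191 219 202 140  88  87 156 213 214 183 171 168 166 165 173 209 221 207
193 182 190 206 210 209 203 204 200 202 208 190 158 103 168 216 206 180 168 172 16
[... 1931 characters left out ...]

 26 192 207 191 192 183 174 184 190 199 170 130 124 122 156 181 201  99 157 205 141 201 237  79  54
 84 204 204 204 196 189 183 185 196 174 186 182 169 183 193 198 179 107  50 124 120 191 235  79  52
104 203 204 204 188 180 182 171 165 126 160 169 164 175 174 165 129  94  59  56  76 166 199  73  42
116 203 204 204 190 190 152 146  95  92 131 116 118 138 140 102  89 124  92  59  54 135 208 146  54
133 202 204 204 192 163 127 132  83  82 111  86  85 106 109  80 121 140 114  62  59 111 226 168  61
186 204 203 203 174 128 139 188 127 123  85  81  81  83  81  82 138 141 117  65  63  99 223 165  60
205 203 203 188 136 203 206 209 144 141 123 124 124 122 125 123 140 140 113  52  46  81 224 191  67
```

arm_command(
  deltas=[
    [1, [2, 0, 1], 0],
    [1, [4, 0, 0], 0],
    [1, [5, 0, 0], 0],
    [1, [6, 0, 0], 0],
    [1, [6, 0, 0], 0],
  ],
)

```text
t: 21.35
tool_pos: [0.5223, 0.1997, 0.0485]
tcp_rot: [0.0, 0.7, 0.714, -0.0]
contact_force: [0.5, 0.0, -1.4]
width: 0.0211
grasp_force: 59.2
```

Run:
```python
from h import *
s=state();p,th=pose(); print(p,th,np.round(s["contact_force"],1))
t=cam("top")
for d in optics.cut_out("c_washer","top")[:3]: print(d["confidence"],d["extent"])
```

```text
[0.52231732 0.19969005 0.04850922] 1.589956359939143 [ 0.5  0.  -1.4]
0.98 [303.6, 317.9, 338.4, 344.5]
0.93 [292.5, 239.9, 329.9, 264.0]
```

arm_command(
  deltas=[
    [1, [7, 0, 0], 0],
    [1, [8, 0, 0], 0],
    [1, [8, 0, 0], 0],
    [1, [8, 0, 0], 0],
    [1, [8, 0, 0], 0],
  ],
)

```text
t: 21.95
tool_pos: [0.5215, 0.2389, 0.0485]
tcp_rot: [-0.0, 0.7, 0.714, -0.0]
contact_force: [0.6, -0.4, -1.2]
width: 0.021
grasp_force: 59.2
```

arm_command(
  deltas=[
    [1, [8, 0, 0], 0],
    [1, [8, 0, 0], 0],
    [1, [8, 0, 0], 0],
    [1, [8, 0, 0], 0],
    [1, [8, 0, 0], 0],
  ],
)

```text
t: 22.45
tool_pos: [0.5208, 0.2787, 0.0485]
tcp_rot: [-0.0, 0.7, 0.714, -0.0]
contact_force: [0.1, -0.8, -0.7]
width: 0.0208
grasp_force: 59.2
```

Run:
```python
from h import *
s=state();p,th=pose(); print(p,th,np.round(s["contact_force"],1))
t=cam("top"); w=cam("scene")
for n in ("top","scene"):
  for d in optics.cut_out("c_washer",n)[:3]: print(n,d["confidence"],d["extent"])
for c in (t,w): print(proj(c,[[.525,.134,.0795],[.525,.134+.0615,.086],[.525,.104,.0765]]))
```

```text
[0.52082548 0.27874051 0.04849727] 1.5897458818709518 [ 0.1 -0.8 -0.7]
top 0.78 [303.0, 320.7, 338.0, 347.3]
top 0.75 [257.9, 237.6, 298.5, 263.9]
scene 0.65 [325.7, 234.7, 359.5, 246.7]
scene 0.55 [297.4, 223.0, 317.6, 230.0]
[[272.85846562 251.44873869]
 [245.3704691  250.86498276]
 [286.18300689 251.72654989]]
[[345.48856629 240.69689671]
 [369.34656769 237.69958216]
 [333.8863691  242.09961539]]
```

arm_command(
  deltas=[
    [1, [7, 0, 0], 0],
    [1, [7, 0, 0], 0],
    [1, [7, 0, 0], 0],
    [1, [6, 0, 0], 0],
    [1, [0, 0, 0], 0],
  ],
)

```text
t: 23.15
tool_pos: [0.5202, 0.3059, 0.0485]
tcp_rot: [-0.0, 0.7, 0.714, 0.0]
contact_force: [0.4, -0.3, -1.3]
width: 0.0208
grasp_force: 59.2
```

arm_command(
  deltas=[
    [1, [-3, 0, 0], 0],
    [1, [0, 0, 0], 0],
    [1, [0, 0, -4], 0],
    [1, [0, 0, -6], 0],
    [1, [0, 0, -10], 0],
  ],
)

```text
t: 23.65
tool_pos: [0.5203, 0.3019, 0.0689]
tcp_rot: [-0.0, 0.7, 0.714, -0.0]
contact_force: [0.4, 0.1, -1.5]
width: 0.0209
grasp_force: 59.2
```

arm_command(
  deltas=[
    [1, [0, 0, -20], 0],
    [1, [0, 0, -20], 0],
    [1, [0, 0, 0], 0],
    [1, [0, 0, 0], 0],
    [1, [0, 0, 0], 0],
  ],
)

```text
t: 24.15
tool_pos: [0.52, 0.3019, 0.1076]
tcp_rot: [-0.0, 0.7, 0.714, -0.001]
contact_force: [0.1, -0.1, -0.9]
width: 0.0211
grasp_force: 59.2
```

Run:
```python
from h import *
s=state();p,th=pose(); print(p,th,np.round(s["contact_force"],1),np.round(s["q"],2),s["t"])
t=cam("top"); w=cam("scene")
for n in ("top","scene"):
  for d in optics.cut_out("c_washer",n)[:3]: print(n,d["confidence"],d["extent"])
for c in (t,w): print(proj(c,[[.525,.134,.0795],[.525,.134+.0615,.086],[.525,.104,.0765]]))
```

```text
[0.52002027 0.30188331 0.10755292] 1.5898027580450078 [ 0.1 -0.1 -0.9] [ 0.48 -0.    1.71  0.    1.43  0.46] 24.15
top 0.98 [246.9, 237.9, 287.2, 264.3]
scene 0.52 [332.8, 233.4, 371.2, 248.2]
[[272.85846562 251.44873869]
 [245.3704691  250.86498276]
 [286.18300689 251.72654989]]
[[345.48856629 240.69689671]
 [369.34656769 237.69958216]
 [333.8863691  242.09961539]]
```

Run:
```python
from h import *
p,th=pose(); plan([.4705,.323,.1076],2.83-th,10,g=1)
```

```text
[[1, [2.2, -4.9, 0.0], np.float64(-0.124)], [1, [2.8, -4.6, 0.0], np.float64(-0.124)], [1, [3.3, -4.3, 0.0], np.float64(-0.124)], [1, [3.9, -3.8, 0.1], np.float64(-0.124)], [1, [4.2, -3.2, -0.0], np.float64(-0.124)]]
[[1, [4.7, -2.8, -0.0], np.float64(-0.124)], [1, [5.0, -2.1, 0.0], np.float64(-0.124)], [1, [5.1, -1.5, 0.0], np.float64(-0.124)], [1, [5.4, -0.9, 0.0], np.float64(-0.124)], [1, [5.3, -0.1, 0.1], np.float64(-0.124)]]
end [0.4706 0.323  0.1076] 2.83
```

arm_command(
  deltas=[
    [1, [2, -5, 0], -0.124],
    [1, [3, -4.5, 0], -0.124],
    [1, [3.5, -4.5, 0], -0.124],
    [1, [4, -4, 0], -0.124],
    [1, [4, -3, 0], -0.124],
  ],
)

```text
t: 24.85
tool_pos: [0.495, 0.3127, 0.1081]
tcp_rot: [-0.0, 0.447, 0.895, -0.0]
contact_force: [0.0, -0.7, -0.7]
width: 0.0211
grasp_force: 59.2
```

arm_command(
  deltas=[
    [1, [4.5, -3, 0], -0.124],
    [1, [5, -2, 0], -0.124],
    [1, [5, -1.5, 0], -0.124],
    [1, [5.5, -1, 0], -0.124],
    [1, [5.5, 0, 0], -0.124],
  ],
)

```text
t: 25.35
tool_pos: [0.4701, 0.3231, 0.1081]
tcp_rot: [-0.0, 0.153, 0.988, -0.0]
contact_force: [-0.2, 0.0, -1.2]
width: 0.0211
grasp_force: 59.2
```

arm_command(
  deltas=[
    [1, [0, 0, 25], 0],
    [1, [0, 0, 35], 0],
    [1, [0, 0, 30], 0],
    [1, [0, 0, 20], 0],
    [1, [0, 0, 10], 0],
  ],
)

```text
t: 25.85
tool_pos: [0.4694, 0.3225, -0.0138]
tcp_rot: [-0.001, 0.155, 0.988, -0.001]
contact_force: [-0.9, -0.1, -0.5]
width: 0.0209
grasp_force: 59.2
```

arm_command(
  deltas=[
    [1, [0, 0, 8], 0],
    [1, [0, 0, 5], 0],
    [1, [0, 0, 2], 0],
    [1, [0, 0, 1], 0],
    [1, [0, 0, 0], 0],
  ],
)

```text
t: 26.35
tool_pos: [0.4707, 0.3233, -0.027]
tcp_rot: [0.0, 0.155, 0.988, 0.0]
contact_force: [0.3, -0.1, -1.8]
width: 0.0209
grasp_force: 59.2
```

Still about 3–4 mm above contact, so I'll lower until it touches, release and retreat.

arm_command(
  deltas=[
    [1, [0, 0, 2], 0],
    [1, [0, 0, 1], 0],
    [1, [0, 0, 0.5], 0],
    [1, [0, 0, 0], 0],
    [1, [0, 0, 0], 0],
  ],
)

```text
t: 26.85
tool_pos: [0.4704, 0.3231, -0.031]
tcp_rot: [0.0, 0.155, 0.988, 0.0]
contact_force: [0.1, -0.1, -1.8]
width: 0.0208
grasp_force: 59.4
```

arm_command(
  deltas=[
    [0.1, [0, 0, 0], 0],
    [-0.2, [0, 0, 0], 0],
    [-0.3, [0, 0, 0], 0],
    [-0.3, [0, 0, 0], 0],
    [-0.3, [0, 0, -2], 0],
  ],
)

```text
t: 27.35
tool_pos: [0.4703, 0.3231, -0.0291]
tcp_rot: [-0.0, 0.155, 0.988, -0.0]
contact_force: [-0.5, -0.6, 0.5]
width: 0.0555
grasp_force: 0.0
```

arm_command(
  deltas=[
    [-0.3, [0, 0, -15], 0],
    [-0.3, [0, 0, -35], 0],
    [-0.3, [0, 0, -45], 0],
    [-0.3, [0, 0, -48], 0],
    [-0.3, [0, 0, -48], 0],
  ],
)

```text
t: 27.85
tool_pos: [0.4701, 0.3229, 0.1653]
tcp_rot: [0.0, 0.155, 0.988, 0.0]
contact_force: [-0.3, 0.7, -0.3]
width: 0.0554
grasp_force: 0.0
```

arm_command(
  deltas=[
    [-0.3, [0, 0, -30], 0],
    [-0.3, [0, 0, -20], 0],
    [-0.3, [0, 0, 0], 0],
    [-0.3, [0, 0, 0], 0],
    [-0.3, [0, 0, 0], 0],
  ],
)

```text
t: 28.35
tool_pos: [0.47, 0.3229, 0.211]
tcp_rot: [-0.001, 0.155, 0.988, -0.0]
contact_force: [-0.8, -0.5, -0.1]
width: 0.0557
grasp_force: 0.0
```

Run:
```python
from h import *
s=state();p,th=pose(); print(p,th,np.round(s["contact_force"],1),s["t"])
for n in ("top","scene","wrist"):
  c=cam(n); save(c,"end_"+n+".png")
  for o in ("c_washer","swarf_hook","mug","fresh_lap","vial_tray","grain_dish"):
    for d in optics.cut_out(o,n)[:2]:
      e=d["extent"]; print(n,o,round(d["confidence"],2),e)
  if n=="wrist":
    W=optics.cut_out("c_washer",n)
    for d in W[:2]:
      ys,xs=np.nonzero(d["region"]); e=d["extent"]
      r=cv2.minAreaRect(np.c_[xs,ys].astype(np.float32)); print("washer box",[np.round(x,3).tolist() for x in back(c,cv2.boxPoints(r),.08)])
    m=cv2.inRange(cv2.cvtColor(c["pixels"],cv2.COLOR_RGB2HSV),(0,140,110),(12,255,255)); r=cv2.minAreaRect(max(cv2.findContours(m,0,2)[0],key=cv2.contourArea)); print("hook",np.round(back(c,cv2.boxPoints(r),.024),4).tolist())
```

```text
[0.46999358 0.32289145 0.21101366] 2.8298421644886953 [-0.8 -0.5 -0.1] 28.35
top c_washer 0.92 [302.5, 317.1, 339.2, 345.1]
top c_washer 0.73 [245.2, 236.5, 284.0, 264.4]
top swarf_hook 0.94 [188.9, 230.6, 212.5, 289.4]
top mug 0.74 [440.9, 264.6, 483.9, 308.7]
top fresh_lap 0.74 [307.6, 124.9, 362.7, 178.5]
top vial_tray 0.82 [263.5, 133.3, 307.8, 163.0]
top grain_dish 0.53 [245.1, 238.2, 282.9, 269.1]
top grain_dish 0.45 [237.3, 132.1, 247.8, 158.8]
scene c_washer 0.71 [331.7, 235.5, 368.4, 248.3]
scene c_washer 0.57 [266.7, 311.7, 318.4, 353.6]
scene swarf_hook 0.75 [406.1, 236.5, 418.6, 272.4]
scene mug 0.56 [171.4, 227.9, 199.5, 265.7]
scene fresh_lap 0.64 [265.8, 309.3, 319.9, 355.4]
scene vial_tray 0.76 [325.7, 302.5, 371.7, 343.0]
scene grain_dish 0.46 [392.7, 333.9, 393.7, 336.7]
scene grain_dish 0.33 [253.6, 222.7, 370.2, 291.5]
wrist c_washer 0.73 [99.0, 307.6, 197.3, 372.5]
wrist c_washer 0.68 [0.0, 155.9, 26.2, 197.3]
wrist swarf_hook 0.74 [310.8, 160.8, 331.6, 319.4]
wrist fresh_lap 0.7 [130.4, 466.7, 172.3, 480.0]
washer box [[0.503, 0.106, 0.08], [0.476, 0.182, 0.08], [0.532, 0.196, 0.08], [0.563, 0.117, 0.08]]
washer box [[0.347, 0.106, 0.08], [0.353, 0.126, 0.08], [0.382, 0.11, 0.08], [0.375, 0.089, 0.08]]
hook [[0.509, 0.2992, 0.024], [0.43, 0.3253, 0.024], [0.4363, 0.345, 0.024], [0.5158, 0.3202, 0.024]]
```

```bash
python3 -c "
from bench import sign_off; print(sign_off())"
```

```text
the job is handed in; nothing more can be done
None
```

The job is handed in: I turned the knob about 4.9 rad clockwise in one grip, and the hook then dragged the washer to about the middle of the mat. By the camera detections it lies flat there, the hook is back on the table where it was, and nothing else that could be seen has moved.

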